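Cover the paint dishes for the night

TASK

The enamel painter is packing up: put on each of the four coloured paint dishes the lid of its own colour, so that every lid sits fully home, level on the rim with its plug inside. Set the lids down gently rather than dropping them, keep the dishes standing where they are, and leave the water cup and the brush alone.

Things in the scene. Friction and masses are not known exactly. Their poses are not given: they have to be found in the camera images.
- dish_blue: open round blue glazed paint dish, empty, loose, 0.14 to 0.28 kg, standing on the table: 40 mm high, 76 mm across the rim (68 mm inside), narrowing to a 54 mm foot, wall 4 mm. Origin: centre of its underside, z up; round, so its yaw means nothing.
- lid_blue: loose blue lid with a white knob, 0.06 to 0.13 kg, lying knob up: blue disc 78 mm across, 5 mm thick (8 to 13 mm above the origin); below it a white plug 48 mm across; above it a round knob 24 mm across, 13 to 39 mm above the origin. Origin: centre of the plug's underside, z up. Seated, the disc lies on the rim, origin 32 mm above the dish's (plug play about 9 mm).
- dish_red: open round red glazed paint dish, empty, loose, 0.14 to 0.28 kg, standing on the table: 40 mm high, 76 mm across the rim (68 mm inside), narrowing to a 54 mm foot, wall 4 mm. Origin: centre of its underside, z up; round, so its yaw means nothing.
- lid_red: loose red lid with a white knob, 0.06 to 0.13 kg, lying knob up: red disc 78 mm across, 5 mm thick (8 to 13 mm above the origin); below it a white plug 48 mm across; above it a round knob 24 mm across, 13 to 39 mm above the origin. Origin: centre of the plug's underside, z up. Seated, the disc lies on the rim, origin 32 mm above the dish's (plug play about 9 mm).
- dish_yellow: open round yellow glazed paint dish, empty, loose, 0.14 to 0.28 kg, standing on the table: 40 mm high, 76 mm across the rim (68 mm inside), narrowing to a 54 mm foot, wall 4 mm. Origin: centre of its underside, z up; round, so its yaw means nothing.
- lid_yellow: loose yellow lid with a white knob, 0.06 to 0.13 kg, lying knob up: yellow disc 78 mm across, 5 mm thick (8 to 13 mm above the origin); below it a white plug 48 mm across; above it a round knob 24 mm across, 13 to 39 mm above the origin. Origin: centre of the plug's underside, z up. Seated, the disc lies on the rim, origin 32 mm above the dish's (plug play about 9 mm).
- dish_green: open round green glazed paint dish, empty, loose, 0.14 to 0.28 kg, standing on the table: 40 mm high, 76 mm across the rim (68 mm inside), narrowing to a 54 mm foot, wall 4 mm. Origin: centre of its underside, z up; round, so its yaw means nothing.
- lid_green: loose green lid with a white knob, 0.06 to 0.13 kg, lying knob up: green disc 78 mm across, 5 mm thick (8 to 13 mm above the origin); below it a white plug 48 mm across; above it a round knob 24 mm across, 13 to 39 mm above the origin. Origin: centre of the plug's underside, z up. Seated, the disc lies on the rim, origin 32 mm above the dish's (plug play about 9 mm).
- cup: small clear glass water cup, 68 mm across the mouth, 60 mm high, loose, upright beyond the dishes. Not to be moved. Origin: centre of its underside.
- brush: flat paint brush with a wooden handle, 170 mm long, 16 mm wide, 12 mm high, lying loose amid the dishes. Not to be moved. Origin: on its underside; x axis from handle to bristles: 90 mm of it lie behind the origin, 80 mm ahead.
Mind the look-alikes: they are no part of the job. Leave any pink look-alike of the dish_green alone.

How it is judged (in metres and radians):
At the end, for the whole second after the job is handed in: Each lid lies on the dish of its own colour, released and at rest: centres within 12 mm, lid origin 27 to 36 mm above the dish's origin (32 when seated), lid and dish level within 0.1 rad, the dish standing on the table (z of lid_blue in the frame of dish_blue between 0.027 and 0.036 m and horizontal distance between lid_blue and dish_blue below 0.012 m and angle between each of lid_blue, dish_blue, lid_red, dish_red, lid_yellow, dish_yellow, lid_green, dish_green's own z axis and vertical below 0.1 rad and height (world z) of each of dish_blue, dish_red, dish_yellow, dish_green below 0.005 m and linear speed of each of lid_blue, dish_blue, lid_red, dish_red, lid_yellow, dish_yellow, lid_green, dish_green below 0.02 m/s and z of lid_red in the frame of dish_red between 0.027 and 0.036 m and horizontal distance between lid_red and dish_red below 0.012 m and z of lid_yellow in the frame of dish_yellow between 0.027 and 0.036 m and horizontal distance between lid_yellow and dish_yellow below 0.012 m and z of lid_green in the frame of dish_green between 0.027 and 0.036 m and horizontal distance between lid_green and dish_green below 0.012 m); the robot touches nothing.
It fails at once if a lid is dropped or thrown (out of the fingers with its underside more than 65 mm above the table) ((height (world z) of lid_blue above 0.065 m and contact force between the fingers and lid_blue below 0.02 N) or (height (world z) of lid_red above 0.065 m and contact force between the fingers and lid_red below 0.02 N) or (height (world z) of lid_yellow above 0.065 m and contact force between the fingers and lid_yellow below 0.02 N) or (height (world z) of lid_green above 0.065 m and contact force between the fingers and lid_green below 0.02 N)).
It fails at once if a dish is shifted more than 30 mm (distance of any of dish_blue, dish_red, dish_yellow, dish_green from where it was at the start of the episode above 0.03 m).
It fails at once if the cup or the brush is shifted more than 20 mm (distance of any of cup, brush from where it was at the start of the episode above 0.02 m).
It also fails if it takes over 104 s, if anything falls off the work surface, if the arm or the gripper's body presses on something with over 40 N, if the wrist force passes 120 N, or if a joint passes its speed limit or range.

ROBOT

A 6-joint arm with a two-finger parallel gripper is mounted at the origin on the work surface. World frame = base frame: x ahead of the robot, y to its left, z up, the work surface at z = 0. Lengths are in mm, angles in degrees, forces in N, time in s.
With the tool pointing down it reaches from about 350 to 850 mm from the base axis. Payload 8.1 kg.
Tool frame: the origin (TCP) lies at the very end of the fingers, on their centre line; the grasp point (between the pads) lies 19 mm behind it (r.grasp_offset is the distance from the TCP to the grasp point, in mm); z points along the fingers, y is the line along which they close (so a half turn about z gives the same grasp; the last joint's range is limited). The gripper opens to 85 mm and grips with 20 to 120 N. Pads are 22 mm wide; open, the fingers measure 114 mm over their backs; the gripper's body (76 mm by 85 mm) begins 54 mm behind the grasp point. The pads swing forward as they close: fully open they stand 13 mm farther back than shut.
Start: joints at [64.607, 7.471, 85.268, -0, 87.261, -4.893], TCP at [210.108, 562.014, 231.292] pointing down, gripper open.
Joint ranges: [-169.43, 169.43], [-51.17, 129.36], [1.28, 143.12], [-76.62, 256.62], [0, 156.53], [-152.29, 152.29]. Speed limits (degrees/s): [136.94, 136.94, 159.86, 180, 180, 180].

INTERFACE

Orientations are given as [roll, pitch, yaw] about the fixed x, y, z axes, in that order (R = Rz(yaw) Ry(pitch) Rx(roll)).
In Python, from bench import r gives the robot as it stands.
- The arm moves only by the tool carry_out, never from a script. Its argument "commands" is a list of rows, each an object with "jaw": the finger opening in m, from 0 to 0.0854; "translation": the shift along the tool's x, y, z in m, a list of three; "spin": the turn about the tool's z in rad. A call has exactly 8 rows; each row shifts and turns the commanded pose from where the row before left it, along the tool's axes as they then stand; what a row does not reach is not made up. A row lasts 1/12 s, in which the tool goes at most 41.7 mm and 7.16 degrees, less where a joint would pass 70% of its speed; a pose out of reach is approached as far as the arm can. A call is refused whole if a number of a shift passes 0.0417 or a number of a turn 0.125, either way. A call with a gripper value outside its range is refused whole. The fingers move at their own pace and stop on an object; "squeeze" is the grip in N (left out, the last holds). Time passes only in rows, so rows that do not move let the fingers close, or fill a call up. It gives the time, the measured TCP pose, the force, the opening and the grip force at its end, in the units of the state.
- r.sense(): the state, without advancing time (a new reading comes with each control period).
- r.snapshot(name): name is "scene" or "top"; returns a dict with "pixels" (384x512x3 uint8, blue, green, red), "K" (3x3 intrinsics, pixels), "dist_coeffs" ([k1, k2, p1, p2, k3] as OpenCV has them; the pictures are not rectified), "extrinsics" (4x4, takes a point from camera to world coordinates). Camera axes: x right, y down, z forward; pixel columns grow to the right and rows downward; lengths in mm; the calibration is good to about 2 mm. A picture is of the moment at which its call begins. There is no depth.
- r.hand_in(): hands the job in; it is judged then, once.
Trained networks look in a picture, given as the dict that the camera call returned (one of the last four; its "shot" number tells which), for a name from the list of things; names that differ only in an ending like _2 or _b are one class to them, and where a whole thing is asked for, a point or a joint stands for the part that bears it (a point fixed in the world has none). Each returns a list of dicts, best first, with "score" (0 to 1); they miss things now and then, are a little off and sometimes report something else, mostly with a low value. They report only what shows in the picture. A call takes as long as a camera call. They do not tell look-alikes from the thing itself.
- r.spot_in(picture, target): "xy" ([column, row] in pixels, amid what is visible of it).
- r.regions_of(picture, target): "pixels" (384x512 bool, what is visible of it) and "xy" ([column, row] in pixels, amid what is visible of it).
- r.landmark_of(picture, target): "xy" ([column, row] in pixels: a listed point, or the origin of a listed thing).
The state is a dict: "time": time; "joint_pos": joint angles; "qd": joint speeds; "joint_efforts": joint torques, N m; "tool_pos": TCP position; "tcp_rot": TCP orientation; "ft_force": force on the tool from outside, world axes, zero at the start; "wrist_torque": the same for the moment, N m; "finger_gap": finger opening in mm; "grip_force": force on a finger pad.
Only numpy, scipy, OpenCV 4.12 (cv2) and the standard library are available. Lean on these libraries where they do the work, as an engineer would, in place of code of your own. Each camera call takes 0.05 s, during which the arm holds its last target. There are 200 camera calls.

## Working session

There is one attempt and no reset: what is moved stays moved. The work goes in short steps, Python scripts to look and compute and a tool call to move; the robot and the scene stay as the last step left them, time stands still between calls to the robot, and variables do not carry over. Pictures are saved under pics/ and viewed, at most 14 in all, crops included, and the job is handed in when it is done.

Besides the shell and the picture viewer there is one more tool, called after "Request:" as name(argument=value, ...) on one line, values as JSON. carry_out: Moves the arm, as the interface text tells. Its arguments: {"type":"object","properties":{"commands":{"type":"array","items":{"type":"object","properties":{"jaw":{"type":"number"},"translation":{"type":"array","items":{"type":"number"}},"spin":{"type":"number"}}}},"squeeze":{"type":"number"}},"required":["commands"]}

```bash
ls; mkdir -p pics; python3 - <<'E'
from bench import r
import cv2
s=r.sense();print({k:s[k] for k in('time','tool_pos','tcp_rot','finger_gap')})
for n in('scene','top'):
    p=r.snapshot(n);cv2.imwrite(f'pics/{n}0.png',p['pixels']);print(n,p['K'],p['dist_coeffs'],p['extrinsics'],p['shot'])
    for c in('blue','red','yellow','green'):
        for t in('dish_','lid_'):
            print(n,t+c,[(round(float(d['score']),2),[round(float(v),1) for v in d['xy']]) for d in r.landmark_of(p,t+c)[:3]])
print(r.sense()['time'],r.grasp_offset)
E
```

```text
pics
{'time': 0.0, 'tool_pos': array([209.8736522 , 561.49843254, 230.23096304]), 'tcp_rot': array([-1.79893112e+02, -9.56735521e-03,  1.59501617e+02]), 'finger_gap': 85.85596924885579}
scene [[456.1289974    0.         251.6276202 ]
 [  0.         456.1289974  196.22577412]
 [  0.           0.           1.        ]] [0.01496238 0.         0.         0.         0.        ] [[ 3.89172710e-02  6.61228989e-01 -7.49173992e-01  1.54726619e+03]
 [ 9.99152724e-01 -3.57967389e-02  2.03083076e-02 -1.55107677e+01]
 [-1.33895440e-02 -7.49329579e-01 -6.62061857e-01  9.26541741e+02]
 [ 0.00000000e+00  0.00000000e+00  0.00000000e+00  1.00000000e+00]] 1
scene dish_blue [(0.64, [290.8, 228.2]), (0.18, [205.5, 231.9])]
scene lid_blue [(0.83, [134.4, 218.0])]
scene dish_red [(0.6, [203.8, 231.0])]
scene lid_red [(0.84, [160.5, 174.8])]
scene dish_yellow [(0.94, [366.0, 197.1])]
scene lid_yellow [(0.55, [205.9, 233.6]), (0.52, [326.4, 160.6])]
scene dish_green [(0.92, [175.3, 206.8]), (0.73, [213.2, 188.6]), (0.65, [220.4, 165.0])]
scene lid_green [(0.53, [278.4, 187.0])]
top [[450.32174296   0.         251.89402593]
 [  0.         450.32174296 198.73320262]
 [  0.           0.           1.        ]] [-0.09121328  0.          0.          0.          0.        ] [[ 2.79198823e-02 -9.89310843e-01  1.43124197e-01  4.05941940e+02]
 [-9.99603271e-01 -2.81637590e-02  3.22052938e-04 -7.42247343e+00]
 [ 3.71230492e-03 -1.43076407e-01 -9.89704684e-01  1.07019577e+03]
 [ 0.00000000e+00  0.00000000e+00  0.00000000e+00  1.00000000e+00]] 2
top dish_blue [(0.78, [201.2, 172.1])]
top lid_blue [(0.92, [391.2, 199.5])]
top dish_red [(0.92, [299.1, 161.4])]
top lid_red [(0.82, [364.7, 281.9])]
top dish_yellow [(0.58, [104.5, 211.2]), (0.47, [202.9, 170.2])]
top lid_yellow [(0.71, [122.5, 283.1])]
top dish_green [(0.88, [352.9, 127.7]), (0.86, [287.7, 295.4]), (0.84, [339.0, 206.7])]
top lid_green [(0.87, [209.1, 240.2])]
0.9 18.700000000000003
```

View pics/scene0.png

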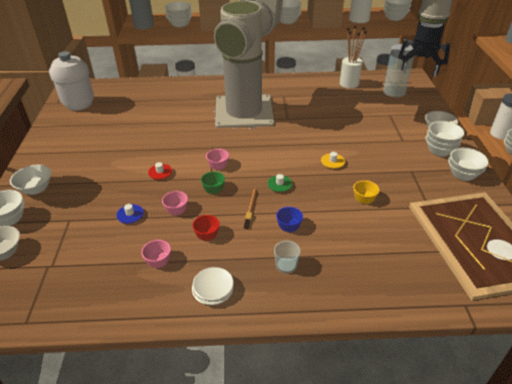

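View pics/top0.png

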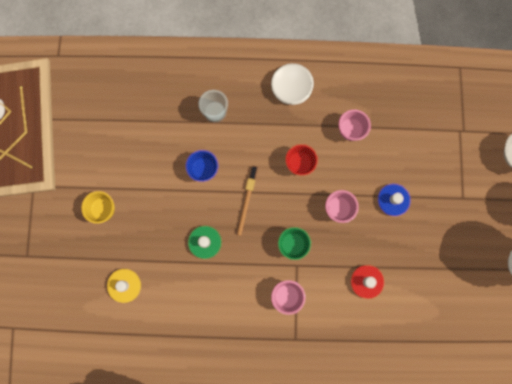

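The top view shows blue, red, yellow and green dishes at about (201,165), (301,159), (98,207) and (294,243). The lids are at about (393,199), (367,282), (124,286) and (204,242), in the same colour order. Three pink look-alikes stand at (354,125), (342,206) and (289,297). The networks take the pink ones for green, so I'll segment by colour and check that against both views.

```bash
cat > vis.py <<'E'
import cv2,numpy as np
HUE={'blue':(108,130),'red':(173,6),'yellow':(20,32),'green':(60,85)}
def blobs(img,c,sat=150):
    h,s,v=cv2.split(cv2.cvtColor(img,cv2.COLOR_BGR2HSV)); a,b=HUE[c]
    m=((h>=a)&(h<=b)) if a<b else ((h>=a)|(h<=b))
    m=(m&(s>sat)&(v>50)).astype(np.uint8)
    n,l,st,ce=cv2.connectedComponentsWithStats(m)
    out=[]
    for i in range(1,n):
        if 120<st[i,4]<2500:
            ys,xs=np.where(l==i); hull=cv2.convexHull(np.c_[xs,ys].astype(np.float32))
            out.append((cv2.fitEllipse(hull),int(st[i,4])))
    return out
def ray(p,uv):
    q=cv2.undistortPoints(np.array([[uv]],float),p['K'],np.array(p['dist_coeffs'],float))[0,0]
    E=p['extrinsics'];d=E[:3,:3]@np.array([*q,1]);return E[:3,3],d/np.linalg.norm(d)
def at_z(p,uv,z):
    o,d=ray(p,uv);return (o+d*(z-o[2])/d[2])
def tri(p1,u1,p2,u2):
    A=np.zeros((3,3));b=np.zeros(3);R=[ray(p1,u1),ray(p2,u2)]
    for o,d in R:
        P=np.eye(3)-np.outer(d,d);A+=P;b+=P@o
    X=np.linalg.solve(A,b);return X,max(np.linalg.norm((np.eye(3)-np.outer(d,d))@(X-o)) for o,d in R)
E
python3 - <<'E'
from bench import r
from vis import *
S=r.snapshot('scene');T=r.snapshot('top')
np.set_printoptions(precision=1,suppress=True)
for c in HUE:
    bs=blobs(S['pixels'],c);bt=blobs(T['pixels'],c)
    for n,bb,p in(('S',bs,S),('T',bt,T)):
        for e,a in bb: print(c,n,np.array(e[0]),np.array(e[1]),a,'z13',at_z(p,e[0],13)[:2],'z40',at_z(p,e[0],40)[:2])
    for e,_ in bt:
        for f,_ in bs:
            X,err=tri(T,e[0],S,f[0])
            if err<6: print('   tri',c,X,round(err,1))
for t in('cup','brush'):
    print(t,[(round(float(d['score']),2),at_z(T,d['xy'],0)[:2]) for d in r.landmark_of(T,t)[:2]])
E
```

```text
blue S [129.2 213.7] [16.3 25.4] 174 z13 [ 571.1 -346.6] z40 [ 600.  -336.8]
blue S [289.4 217.4] [19.1 24.4] 219 z13 [611.1 117.3] z40 [638.7 113.4]
blue T [201.2 165.5] [28.2 29.7] 667 z13 [636.  116.9] z40 [630.2 113.8]
blue T [393.5 199.5] [29.1 30.2] 546 z13 [ 566.6 -346.3] z40 [ 562.5 -337.7]
   tri blue [631.7 114.5  33.1] 0.1
   tri blue [ 567.2 -347.7    9.3] 0.2
red S [159.6 171.4] [15.1 24. ] 229 z13 [ 376.1 -280.1] z40 [ 410.7 -272.3]
red S [205.7 226.7] [25.9 26.9] 537 z13 [ 636.1 -121.8] z40 [ 663.  -118.6]
red T [300.8 159.6] [30.7 32.5] 788 z13 [ 657.3 -122.2] z40 [ 650.9 -119.3]
red T [366.8 281.3] [33.  33.8] 739 z13 [ 371.8 -280.5] z40 [ 372.7 -273.6]
   tri red [ 653.2 -120.1   30.2] 0.3
   tri red [ 371.7 -281.2    9.6] 0.2
yellow S [332.6 160.7] [14.4 23.2] 205 z13 [351.  286.5] z40 [386.4 277.5]
yellow S [365.2 191.2] [23.3 25.5] 460 z13 [509.1 358.9] z40 [539.8 347.8]
yellow T [ 97.5 207.1] [32.1 32.9] 835 z13 [528.2 361. ] z40 [525.1 351.6]
yellow T [123.5 285.4] [33.4 33.9] 750 z13 [346.4 286.2] z40 [347.9 278.7]
   tri yellow [526.3 354.   28.5] 1.4
   tri yellow [346.2 287.5   9.3] 0.2
green T [204.3 242. ] [29.6 29.9] 530 z13 [453.3 101.5] z40 [452.1  98.7]
green T [293.9 243.1] [29.1 29.5] 683 z13 [ 456.6 -108.3] z40 [ 455.3 -105.7]
cup [(0.88, array([780.5, 101.8]))]
brush [(0.78, array([564.3,   7.2]))]
```

```bash
python3 - <<'E'
from bench import r
from vis import *
HUE.update(blue=(105,135),green=(50,95))
S=r.snapshot('scene');T=r.snapshot('top')
np.set_printoptions(precision=1,suppress=True)
for c in HUE:
    bs=blobs(S['pixels'],c,110);bt=blobs(T['pixels'],c,110)
    for e,a in bt:
        print(c,'T',np.array(e[0]),np.array(e[1]),a,'z13',at_z(T,e[0],13)[:2],'z40',at_z(T,e[0],40)[:2])
        for f,_ in bs:
            X,err=tri(T,e[0],S,f[0])
            if err<6: print('   tri',c,X,round(err,1))
for c in HUE:
  for k,z in(('lid_',0),('dish_',0)):
    for d in r.landmark_of(T,k+c)[:3]: print(k+c,round(float(d['score']),2),at_z(T,d['xy'],z)[:2])
E
```

```text
blue T [201.2 165.4] [29.8 31.5] 747 z13 [636.3 116.8] z40 [630.4 113.6]
   tri blue [632.6 114.5  29.8] 0.3
blue T [393.5 199.5] [30.7 31.8] 634 z13 [ 566.7 -346.3] z40 [ 562.6 -337.6]
   tri blue [ 567.1 -346.7   10.3] 0.5
red T [300.8 159.6] [30.6 32.2] 783 z13 [ 657.4 -122.2] z40 [ 651.  -119.3]
   tri red [ 653.3 -119.7   30.2] 0.7
red T [366.9 281.3] [32.9 33.9] 764 z13 [ 371.9 -280.8] z40 [ 372.7 -273.8]
   tri red [ 371.8 -281.3   10.2] 0.2
yellow T [ 97.4 207. ] [31.8 33.1] 836 z13 [528.4 361.3] z40 [525.2 351.9]
   tri yellow [526.5 354.5  28.6] 1.3
yellow T [123.6 285.4] [33.4 34. ] 777 z13 [346.4 286.2] z40 [347.9 278.7]
   tri yellow [346.2 287.2   9.6] 0.1
green T [204.1 241.8] [31.9 32.2] 667 z13 [453.6 102.1] z40 [452.4  99.3]
   tri green [453.7 102.2  10.9] 0.1
green T [293.7 243. ] [31.2 31.9] 790 z13 [ 456.9 -108. ] z40 [ 455.6 -105.4]
   tri green [ 456.1 -106.1   28.8] 0.4
lid_blue 0.84 [ 573.  -342.9]
dish_blue 0.82 [635.1 115.3]
lid_red 0.73 [ 370.7 -282.3]
dish_red 0.68 [ 652.6 -122.1]
lid_yellow 0.84 [343.7 289.1]
dish_yellow 0.86 [520.9 356. ]
lid_green 0.64 [450.7  97.3]
dish_green 0.88 [ 456.2 -114.7]
dish_green 0.87 [ 542.9 -216.6]
dish_green 0.78 [ 742.4 -252.2]
```

Request:
carry_out(commands=[{"jaw": 0.0854,"translation": [0,0,0],"spin": 0.12},{"jaw": 0.0854,"translation": [0,0,0],"spin": 0.12},{"jaw": 0.0854,"translation": [0,0,0],"spin": 0.12},{"jaw": 0.0854,"translation": [0,0,0],"spin": 0.12},{"jaw": 0.0854,"translation": [0,0,0],"spin": 0.12},{"jaw": 0.0854,"translation": [0,0,0],"spin": 0.12},{"jaw": 0.0854,"translation": [0,0,0],"spin": 0.12},{"jaw": 0.0854,"translation": [0,0,0],"spin": 0.12}], squeeze=40)

```text
time: 2.27
tool_pos: [210.1, 562.0, 231.3]
tcp_rot: [180.0, -0.0, 104.2]
ft_force: [-0.0, 0.2, 0.8]
finger_gap: 85.3
grip_force: 0.0
```

Request:
carry_out(commands=[{"jaw": 0.05,"translation": [0,0,0],"spin": 0.124},{"jaw": 0.05,"translation": [0,0,0],"spin": 0.124},{"jaw": 0.05,"translation": [-0.035,0.017,0.01],"spin": 0},{"jaw": 0.05,"translation": [-0.035,0.017,0.01],"spin": 0},{"jaw": 0.05,"translation": [-0.035,0.017,0.01],"spin": 0},{"jaw": 0.05,"translation": [-0.035,0.017,0.01],"spin": 0},{"jaw": 0.05,"translation": [-0.035,0.017,0.01],"spin": 0},{"jaw": 0.05,"translation": [-0.035,0.017,0.01],"spin": 0}])

```text
time: 2.93
tool_pos: [313.6, 351.0, 171.0]
tcp_rot: [180.0, -0.0, 90.3]
ft_force: [0.9, -1.1, -0.4]
finger_gap: 49.8
grip_force: 0.0
```

Request:
carry_out(commands=[{"jaw": 0.05,"translation": [0,0,0],"spin": 0.005},{"jaw": 0.05,"translation": [-0.0215,0.011,0.01],"spin": 0},{"jaw": 0.05,"translation": [-0.0215,0.011,0.01],"spin": 0},{"jaw": 0.05,"translation": [-0.0213,0.0107,0.01],"spin": 0},{"jaw": 0.05,"translation": [0,0,0.03],"spin": 0},{"jaw": 0.05,"translation": [0,0,0.03],"spin": 0},{"jaw": 0.05,"translation": [0,0,0.025],"spin": 0},{"jaw": 0.05,"translation": [0,0,0],"spin": 0}])

```text
time: 3.6
tool_pos: [342.5, 285.9, 51.3]
tcp_rot: [-179.6, 0.3, 90.0]
ft_force: [-1.7, -0.3, -0.4]
finger_gap: 50.2
grip_force: 0.0
```

Request:
carry_out(commands=[{"jaw": 0.05,"translation": [0,0,0],"spin": 0},{"jaw": 0.05,"translation": [0.0005,0.0015,0.008],"spin": 0},{"jaw": 0.05,"translation": [0,0,0],"spin": 0},{"jaw": 0.05,"translation": [0,0,0],"spin": 0},{"jaw": 0.05,"translation": [0,0,0],"spin": 0},{"jaw": 0.05,"translation": [0,0,0],"spin": 0},{"jaw": 0.05,"translation": [0,0,0],"spin": 0},{"jaw": 0.05,"translation": [0,0,0],"spin": 0}])

```text
time: 4.27
tool_pos: [347.5, 288.9, 48.7]
tcp_rot: [180.0, -0.0, 90.0]
ft_force: [-0.3, 0.2, 0.4]
finger_gap: 49.7
grip_force: 0.0
```

```bash
python3 - <<'E'
from bench import r
import cv2
s=r.sense();print(s['joint_pos'],s['tool_pos'],s['tcp_rot'])
S=r.snapshot('scene')['pixels'][120:220,270:400];T=r.snapshot('top')['pixels'][230:330,70:200]
cv2.imwrite('pics/a1.png',cv2.resize(cv2.vconcat([S,T]),None,fx=3,fy=3,interpolation=3))
E
```

```text
[ 3.32269683e+01 -5.77463788e+00  1.18649092e+02 -1.64220024e-04
  6.70927571e+01  3.32279329e+01] [347.54212287 288.86468191  48.65742297] [ 1.79972489e+02 -1.78408765e-02  8.99991035e+01]
```

View pics/a1.png

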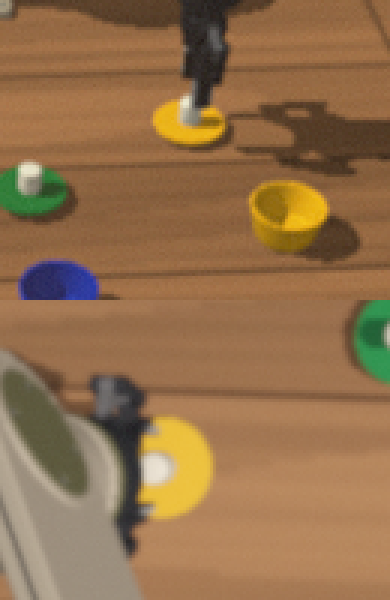

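The open fingers straddle the yellow lid. In the scene crop they look slightly right of the knob, at about (202,105) against (188,97), so I'll check that numerically.

```bash
python3 - <<'E'
from bench import r
import cv2,numpy as np
for n in('scene','top'):
    p=r.snapshot(n);W=np.linalg.inv(p['extrinsics'])
    P=np.array([[346.3,286.7,39],[377,289,50],[318,289,50],[377,278,50],[377,300,50],[346.3,286.7,13]],float)
    u=cv2.projectPoints(P,cv2.Rodrigues(W[:3,:3])[0],W[:3,3],p['K'],np.array(p['dist_coeffs']))[0][:,0]
    print(n,u.round(1).tolist())
    hsv=cv2.cvtColor(p['pixels'],cv2.COLOR_BGR2HSV)
    c=u[0].astype(int);y0,x0=c[1]-12,c[0]-12
    m=((hsv[y0:y0+24,x0:x0+24,1]<70)&(hsv[y0:y0+24,x0:x0+24,2]>140));ys,xs=np.where(m);print('white',xs.mean()+x0,ys.mean()+y0,m.sum(),xs.min()+x0,xs.max()+x0)
E
```

```text
scene [[333.3, 153.5], [336.0, 156.3], [332.8, 145.7], [332.6, 156.5], [339.4, 156.2], [332.4, 159.9]]
white 331.6363636363636 155.8181818181818 33 330 333
top [[120.2, 285.9], [118.6, 272.4], [117.0, 298.8], [123.4, 272.6], [113.8, 272.2], [123.3, 285.4]]
white 118.75409836065573 286.2049180327869 122 108 127
```

Request:
carry_out(commands=[{"jaw": 0.05,"translation": [-0.002,-0.001,0.01],"spin": 0},{"jaw": 0.05,"translation": [0,0,0.01],"spin": 0},{"jaw": 0.05,"translation": [0,0,0.01],"spin": 0},{"jaw": 0.05,"translation": [0,0,0],"spin": 0},{"jaw": 0.05,"translation": [0,0,0],"spin": 0},{"jaw": 0.015,"translation": [0,0,0],"spin": 0},{"jaw": 0.015,"translation": [0,0,0],"spin": 0},{"jaw": 0.015,"translation": [0,0,0],"spin": 0}], squeeze=40)

```text
time: 5.13
tool_pos: [346.9, 287.1, 18.9]
tcp_rot: [179.9, -0.0, 90.0]
ft_force: [0.1, 0.2, -1.1]
finger_gap: 22.3
grip_force: 39.2
```

Request:
carry_out(commands=[{"jaw": 0.015,"translation": [0,0,-0.01],"spin": 0},{"jaw": 0.015,"translation": [0,0,-0.02],"spin": 0},{"jaw": 0.015,"translation": [0,0,-0.025],"spin": 0},{"jaw": 0.015,"translation": [0.012,0.035,0],"spin": 0},{"jaw": 0.015,"translation": [0.014,0.0375,0],"spin": 0},{"jaw": 0.015,"translation": [0.014,0.0375,0],"spin": 0},{"jaw": 0.015,"translation": [0.014,0.0375,0],"spin": 0},{"jaw": 0.015,"translation": [0.0113,0.0309,0],"spin": 0}])

```text
time: 5.8
tool_pos: [527.5, 352.9, 74.6]
tcp_rot: [179.9, -0.1, 90.0]
ft_force: [1.4, 1.0, -1.0]
finger_gap: 22.1
grip_force: 39.4
```

Request:
carry_out(commands=[{"jaw": 0.015,"translation": [0,0,0],"spin": 0},{"jaw": 0.015,"translation": [0,0,0],"spin": 0},{"jaw": 0.015,"translation": [0,0,0],"spin": 0},{"jaw": 0.015,"translation": [0,0,0],"spin": 0},{"jaw": 0.015,"translation": [0,0,0],"spin": 0},{"jaw": 0.015,"translation": [0,0,0],"spin": 0},{"jaw": 0.015,"translation": [0,0,0],"spin": 0},{"jaw": 0.015,"translation": [0,0,0],"spin": 0}])

```text
time: 6.47
tool_pos: [524.5, 352.1, 73.8]
tcp_rot: [180.0, -0.0, 90.0]
ft_force: [0.4, -0.4, -0.9]
finger_gap: 22.5
grip_force: 39.5
```

```bash
python3 - <<'E'
from bench import r
import cv2
s=r.sense();print(s['tool_pos'],s['tcp_rot'],s['grip_force'])
S=r.snapshot('scene')['pixels'][110:240,290:440];T=r.snapshot('top')['pixels'][140:270,30:180]
cv2.imwrite('pics/a2.png',cv2.resize(cv2.hconcat([S,T]),None,fx=2.6,fy=2.6,interpolation=3))
E
```

```text
[524.5195156  352.06580495  73.78127795] [ 1.79971475e+02 -1.42995919e-02  9.00152038e+01] 39.534326791763306
```

View pics/a2.png

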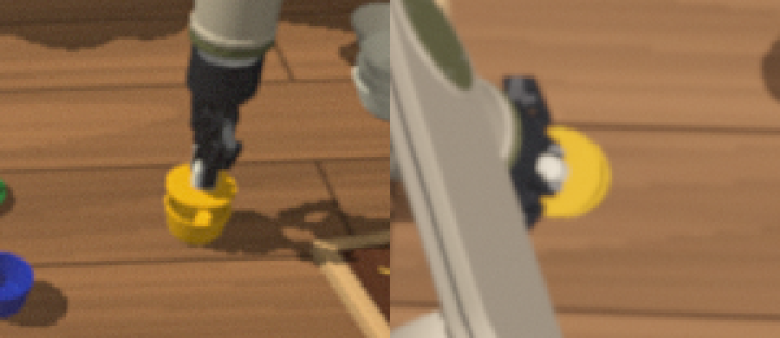

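The yellow lid hangs level and centred over its dish: disc at about (200,185) in the scene crop, dish just below it. Lowering.

Request:
carry_out(commands=[{"jaw": 0.015,"translation": [0,0.0005,0.008],"spin": 0},{"jaw": 0.015,"translation": [0,0,0.006],"spin": 0},{"jaw": 0.015,"translation": [0,0,0.004],"spin": 0},{"jaw": 0.015,"translation": [0,0,0.003],"spin": 0},{"jaw": 0.015,"translation": [0,0,0.0015],"spin": 0},{"jaw": 0.015,"translation": [0,0,0],"spin": 0},{"jaw": 0.015,"translation": [0,0,0],"spin": 0},{"jaw": 0.015,"translation": [0,0,0],"spin": 0}])

```text
time: 7.23
tool_pos: [525.0, 351.9, 50.9]
tcp_rot: [-180.0, 0.0, 90.0]
ft_force: [-3.3, -1.5, 4.3]
finger_gap: 22.4
grip_force: 40.1
```

Request:
carry_out(commands=[{"jaw": 0.05,"translation": [0,0,0],"spin": 0},{"jaw": 0.05,"translation": [0,0,0],"spin": 0},{"jaw": 0.05,"translation": [0,0,0],"spin": 0},{"jaw": 0.05,"translation": [0,0,-0.01],"spin": 0},{"jaw": 0.05,"translation": [0,0,-0.02],"spin": 0},{"jaw": 0.05,"translation": [0,0,-0.02],"spin": 0},{"jaw": 0.05,"translation": [-0.01,-0.003,0],"spin": 0},{"jaw": 0.05,"translation": [-0.02,-0.006,0],"spin": 0}])

```text
time: 7.9
tool_pos: [518.0, 323.9, 103.8]
tcp_rot: [179.7, -0.2, 90.1]
ft_force: [1.1, 0.1, -0.5]
finger_gap: 49.8
grip_force: 0.0
```

Request:
carry_out(commands=[{"jaw": 0.05,"translation": [-0.035,-0.01,0],"spin": 0},{"jaw": 0.05,"translation": [-0.035,-0.01,0],"spin": 0},{"jaw": 0.05,"translation": [-0.035,-0.01,0],"spin": 0},{"jaw": 0.05,"translation": [-0.035,-0.01,0],"spin": 0},{"jaw": 0.05,"translation": [-0.035,-0.01,0],"spin": 0},{"jaw": 0.05,"translation": [-0.03,-0.008,0],"spin": 0},{"jaw": 0.05,"translation": [-0.015,-0.004,0.02],"spin": 0},{"jaw": 0.05,"translation": [0,0,0.02],"spin": 0}])

```text
time: 8.57
tool_pos: [455.0, 99.1, 62.0]
tcp_rot: [179.8, 0.0, 89.8]
ft_force: [-0.6, 0.2, -0.6]
finger_gap: 50.3
grip_force: 0.0
```

Request:
carry_out(commands=[{"jaw": 0.05,"translation": [0,0,0.005],"spin": 0},{"jaw": 0.05,"translation": [0,0,0.005],"spin": 0},{"jaw": 0.05,"translation": [0,0,0],"spin": 0},{"jaw": 0.05,"translation": [0,0,0],"spin": 0},{"jaw": 0.05,"translation": [0,0,0],"spin": 0},{"jaw": 0.05,"translation": [0,0,0],"spin": 0},{"jaw": 0.05,"translation": [0,0,0],"spin": 0},{"jaw": 0.05,"translation": [0,0,0],"spin": 0}])

```text
time: 9.23
tool_pos: [454.6, 102.3, 51.3]
tcp_rot: [180.0, -0.0, 90.0]
ft_force: [0.5, -0.4, -0.3]
finger_gap: 49.9
grip_force: 0.0
```

```bash
python3 - <<'E'
from bench import r
import cv2
s=r.sense();print(s['tool_pos'],s['tcp_rot'])
S=r.snapshot('scene')['pixels'][110:240,250:400];T=r.snapshot('top')['pixels'][175:305,70:220]
cv2.imwrite('pics/a3.png',cv2.resize(cv2.hconcat([S,T]),None,fx=2.6,fy=2.6,interpolation=3))
E
```

```text
[454.64549548 102.26364069  51.26999206] [ 1.79953697e+02 -4.34306733e-03  9.00227137e+01]
```

View pics/a3.png

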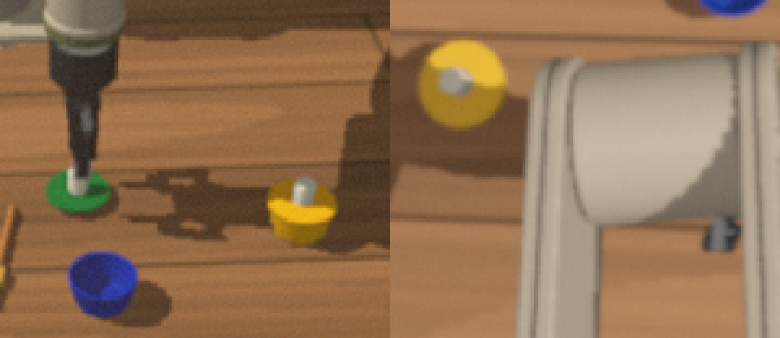

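The yellow lid sits on its dish at about (300,210) in the scene crop, and the fingers stand over the green lid's knob at about (78,182). Grasping green next.

Request:
carry_out(commands=[{"jaw": 0.05,"translation": [-0.0003,-0.001,0.01],"spin": 0},{"jaw": 0.05,"translation": [0,0,0.012],"spin": 0},{"jaw": 0.05,"translation": [0,0,0.0105],"spin": 0},{"jaw": 0.05,"translation": [0,0,0],"spin": 0},{"jaw": 0.05,"translation": [0,0,0],"spin": 0},{"jaw": 0.015,"translation": [0,0,0],"spin": 0},{"jaw": 0.015,"translation": [0,0,0],"spin": 0},{"jaw": 0.015,"translation": [0,0,0],"spin": 0}])

```text
time: 10.0
tool_pos: [454.0, 101.8, 19.1]
tcp_rot: [179.9, -0.0, 90.0]
ft_force: [-0.1, 0.1, -0.5]
finger_gap: 22.7
grip_force: 39.1
```

Request:
carry_out(commands=[{"jaw": 0.015,"translation": [0,0,-0.01],"spin": 0},{"jaw": 0.015,"translation": [0,0,-0.02],"spin": 0},{"jaw": 0.015,"translation": [0,0,-0.025],"spin": 0},{"jaw": 0.015,"translation": [-0.0225,0,0],"spin": 0},{"jaw": 0.015,"translation": [-0.04,0,0],"spin": 0},{"jaw": 0.015,"translation": [-0.04,0,0],"spin": 0},{"jaw": 0.015,"translation": [-0.04,0.001,0],"spin": 0},{"jaw": 0.015,"translation": [-0.04,0.001,0],"spin": 0}])

```text
time: 10.67
tool_pos: [455.4, -82.5, 74.6]
tcp_rot: [179.9, 0.0, 90.0]
ft_force: [1.5, 0.1, -0.6]
finger_gap: 22.7
grip_force: 39.3
```

Request:
carry_out(commands=[{"jaw": 0.015,"translation": [-0.025,0,0],"spin": 0},{"jaw": 0.015,"translation": [0,0,0],"spin": 0},{"jaw": 0.015,"translation": [0,0,0],"spin": 0},{"jaw": 0.015,"translation": [0,0,0],"spin": 0},{"jaw": 0.015,"translation": [0,0,0],"spin": 0},{"jaw": 0.015,"translation": [0,0,0],"spin": 0},{"jaw": 0.015,"translation": [0,0,0],"spin": 0},{"jaw": 0.015,"translation": [0,0,0],"spin": 0}])

```text
time: 11.33
tool_pos: [455.3, -105.0, 73.3]
tcp_rot: [-180.0, -0.0, 90.1]
ft_force: [-0.1, 0.5, 0.6]
finger_gap: 22.8
grip_force: 39.3
```

```bash
python3 - <<'E'
from bench import r
import cv2
s=r.sense();print(s['tool_pos'],s['tcp_rot'])
S=r.snapshot('scene')['pixels'][110:240,140:290]
T=r.snapshot('top')['pixels'][180:310,210:360]
cv2.imwrite('pics/a4.png',cv2.resize(cv2.hconcat([S,T]),None,fx=2.6,fy=2.6,interpolation=3))
E
```

```text
[ 455.28046983 -105.00897217   73.28815231] [-1.79993650e+02 -4.46675525e-03  9.00788531e+01]
```

View pics/a4.png

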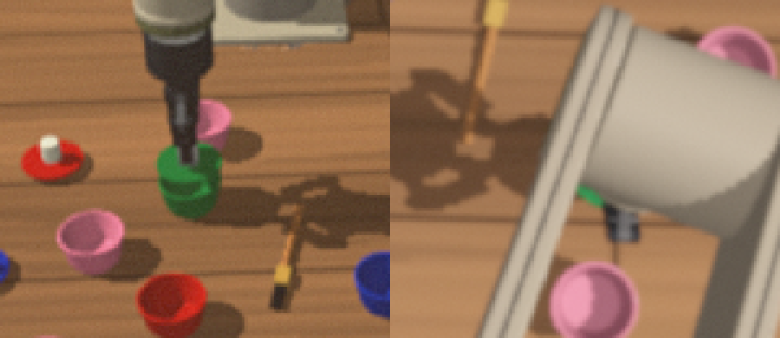

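The green lid hangs over the green dish at about (190,165) in the scene crop, and the brush at about (285,270) hasn't moved. Lowering and releasing.

Request:
carry_out(commands=[{"jaw": 0.015,"translation": [-0.0005,0.0003,0.008],"spin": 0},{"jaw": 0.015,"translation": [0,0,0.006],"spin": 0},{"jaw": 0.015,"translation": [0,0,0.004],"spin": 0},{"jaw": 0.015,"translation": [0,0,0.003],"spin": 0},{"jaw": 0.015,"translation": [0,0,0.0015],"spin": 0},{"jaw": 0.015,"translation": [0,0,0],"spin": 0},{"jaw": 0.015,"translation": [0,0,0],"spin": 0},{"jaw": 0.015,"translation": [0,0,0],"spin": 0}])

```text
time: 12.1
tool_pos: [455.1, -106.2, 51.1]
tcp_rot: [-179.9, -0.0, 90.0]
ft_force: [-5.1, 2.0, 9.1]
finger_gap: 22.2
grip_force: 40.2
```

Request:
carry_out(commands=[{"jaw": 0.05,"translation": [0,0,0],"spin": 0},{"jaw": 0.05,"translation": [0,0,0],"spin": 0},{"jaw": 0.05,"translation": [0,0,0],"spin": 0},{"jaw": 0.05,"translation": [0,0,-0.01],"spin": 0},{"jaw": 0.05,"translation": [0,0,-0.02],"spin": 0},{"jaw": 0.05,"translation": [0,0,-0.02],"spin": 0},{"jaw": 0.05,"translation": [-0.01,-0.005,0],"spin": 0},{"jaw": 0.05,"translation": [-0.02,-0.01,0],"spin": 0}])

```text
time: 12.77
tool_pos: [442.4, -136.1, 103.1]
tcp_rot: [179.8, 0.1, 90.1]
ft_force: [0.6, 0.0, -0.7]
finger_gap: 50.2
grip_force: 0.0
```

Request:
carry_out(commands=[{"jaw": 0.05,"translation": [-0.035,-0.017,0],"spin": 0},{"jaw": 0.05,"translation": [-0.035,-0.017,0],"spin": 0},{"jaw": 0.05,"translation": [-0.035,-0.017,0],"spin": 0},{"jaw": 0.05,"translation": [-0.025,-0.012,0],"spin": 0},{"jaw": 0.05,"translation": [-0.0155,-0.0055,0],"spin": 0},{"jaw": 0.05,"translation": [0,0,0.02],"spin": 0},{"jaw": 0.05,"translation": [0,0,0.02],"spin": 0},{"jaw": 0.05,"translation": [0,0,0.01],"spin": 0}])

```text
time: 13.43
tool_pos: [370.7, -281.6, 48.9]
tcp_rot: [-179.9, -0.1, 89.9]
ft_force: [0.4, -0.3, -1.2]
finger_gap: 50.3
grip_force: 0.0
```

Request:
carry_out(commands=[{"jaw": 0.05,"translation": [0,0,0],"spin": 0},{"jaw": 0.05,"translation": [0,0,0],"spin": 0},{"jaw": 0.05,"translation": [0,0,0],"spin": 0},{"jaw": 0.05,"translation": [0,0,0],"spin": 0},{"jaw": 0.05,"translation": [0,0,0],"spin": 0},{"jaw": 0.05,"translation": [0,0,0],"spin": 0},{"jaw": 0.05,"translation": [0,0,0],"spin": 0},{"jaw": 0.05,"translation": [0,0,0],"spin": 0}])

```text
time: 14.1
tool_pos: [372.2, -281.8, 51.1]
tcp_rot: [180.0, 0.0, 90.0]
ft_force: [1.1, -0.4, 0.1]
finger_gap: 49.6
grip_force: 0.0
```

```bash
python3 - <<'E'
from bench import r
import cv2
s=r.sense();print(s['tool_pos'],s['tcp_rot'])
S=r.snapshot('scene')['pixels'][110:240,120:270]
T=r.snapshot('top')['pixels'][200:330,260:410]
cv2.imwrite('pics/a5.png',cv2.resize(cv2.hconcat([S,T]),None,fx=2.6,fy=2.6,interpolation=3))
E
```

```text
[ 372.23382058 -281.84306475   51.09020311] [1.79981186e+02 1.83503580e-02 9.00090474e+01]
```

View pics/a5.png

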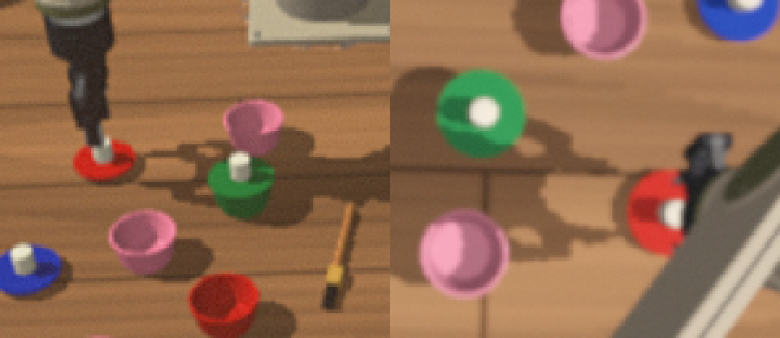

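The green lid sits level on its dish at about (240,185) in the scene crop, and the fingers straddle the red knob at about (100,150). Grasping red next.

Request:
carry_out(commands=[{"jaw": 0.05,"translation": [0.0008,-0.0003,0.01],"spin": 0},{"jaw": 0.05,"translation": [0,0,0.012],"spin": 0},{"jaw": 0.05,"translation": [0,0,0.01],"spin": 0},{"jaw": 0.05,"translation": [0,0,0],"spin": 0},{"jaw": 0.05,"translation": [0,0,0],"spin": 0},{"jaw": 0.015,"translation": [0,0,0],"spin": 0},{"jaw": 0.015,"translation": [0,0,0],"spin": 0},{"jaw": 0.015,"translation": [0,0,0],"spin": 0}])

```text
time: 14.87
tool_pos: [372.3, -281.5, 19.6]
tcp_rot: [179.9, 0.1, 90.0]
ft_force: [0.2, 0.3, -1.7]
finger_gap: 22.7
grip_force: 39.2
```

Request:
carry_out(commands=[{"jaw": 0.015,"translation": [0,0,-0.01],"spin": 0},{"jaw": 0.015,"translation": [0,0,-0.02],"spin": 0},{"jaw": 0.015,"translation": [0,0,-0.03],"spin": 0},{"jaw": 0.015,"translation": [0.011,0.019,0],"spin": 0},{"jaw": 0.015,"translation": [0.02,0.035,0],"spin": 0},{"jaw": 0.015,"translation": [0.02,0.035,0],"spin": 0},{"jaw": 0.015,"translation": [0.02,0.035,0],"spin": 0},{"jaw": 0.015,"translation": [0.02,0.035,0],"spin": 0}])

```text
time: 15.53
tool_pos: [532.5, -189.0, 80.1]
tcp_rot: [179.9, 0.0, 90.0]
ft_force: [0.4, -1.1, -0.6]
finger_gap: 22.1
grip_force: 39.5
```

Request:
carry_out(commands=[{"jaw": 0.015,"translation": [0.02,0.035,0],"spin": 0},{"jaw": 0.015,"translation": [0.02,0.035,0],"spin": 0},{"jaw": 0.015,"translation": [0.02,0.035,0],"spin": 0},{"jaw": 0.015,"translation": [0.0105,0.015,0],"spin": 0},{"jaw": 0.015,"translation": [0,0,0],"spin": 0},{"jaw": 0.015,"translation": [0,0,0],"spin": 0},{"jaw": 0.015,"translation": [0,0,0],"spin": 0},{"jaw": 0.015,"translation": [0,0,0],"spin": 0}])

```text
time: 16.2
tool_pos: [649.8, -120.3, 79.0]
tcp_rot: [-180.0, 0.0, 89.9]
ft_force: [-0.3, 1.0, -1.3]
finger_gap: 22.6
grip_force: 39.6
```

```bash
python3 - <<'E'
from bench import r
import cv2
s=r.sense();print(s['tool_pos'],s['tcp_rot'])
S=r.snapshot('scene')['pixels'][140:270,140:290]
T=r.snapshot('top')['pixels'][100:230,250:400]
cv2.imwrite('pics/a6.png',cv2.resize(cv2.hconcat([S,T]),None,fx=2.6,fy=2.6,interpolation=3))
E
```

```text
[ 649.82926197 -120.31026694   79.00238441] [-1.79966918e+02  7.96651076e-03  8.99428042e+01]
```

View pics/a6.png

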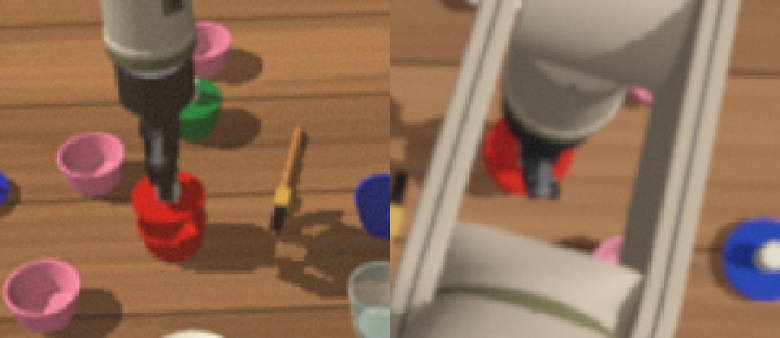

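The red lid hangs over the red dish at about (170,195) in the scene crop. I'll correct about 1 mm, lower, release, and go to the blue lid.

Request:
carry_out(commands=[{"jaw": 0.015,"translation": [0.0006,0.0012,0.008],"spin": 0},{"jaw": 0.015,"translation": [0,0,0.008],"spin": 0},{"jaw": 0.015,"translation": [0,0,0.005],"spin": 0},{"jaw": 0.015,"translation": [0,0,0.004],"spin": 0},{"jaw": 0.015,"translation": [0,0,0.0025],"spin": 0},{"jaw": 0.015,"translation": [0,0,0],"spin": 0},{"jaw": 0.015,"translation": [0,0,0],"spin": 0},{"jaw": 0.015,"translation": [0,0,0],"spin": 0}])

```text
time: 16.97
tool_pos: [651.6, -118.9, 51.6]
tcp_rot: [-179.9, 0.0, 90.0]
ft_force: [-4.4, -0.0, 5.4]
finger_gap: 22.9
grip_force: 40.2
```

Request:
carry_out(commands=[{"jaw": 0.05,"translation": [0,0,0],"spin": 0},{"jaw": 0.05,"translation": [0,0,0],"spin": 0},{"jaw": 0.05,"translation": [0,0,0],"spin": 0},{"jaw": 0.05,"translation": [0,0,-0.01],"spin": 0},{"jaw": 0.05,"translation": [0,0,-0.02],"spin": 0},{"jaw": 0.05,"translation": [0,0,-0.02],"spin": 0},{"jaw": 0.05,"translation": [-0.01,-0.004,0],"spin": 0},{"jaw": 0.05,"translation": [-0.02,-0.008,0],"spin": 0}])

```text
time: 17.63
tool_pos: [642.2, -147.8, 104.3]
tcp_rot: [179.7, 0.0, 90.2]
ft_force: [0.2, -0.6, -0.0]
finger_gap: 49.8
grip_force: 0.0
```

Request:
carry_out(commands=[{"jaw": 0.05,"translation": [-0.035,-0.013,0],"spin": 0},{"jaw": 0.05,"translation": [-0.035,-0.013,0],"spin": 0},{"jaw": 0.05,"translation": [-0.035,-0.013,0],"spin": 0},{"jaw": 0.05,"translation": [-0.035,-0.013,0],"spin": 0},{"jaw": 0.05,"translation": [-0.035,-0.013,0],"spin": 0},{"jaw": 0.05,"translation": [-0.022,-0.007,0],"spin": 0},{"jaw": 0.05,"translation": [0,0,0.02],"spin": 0},{"jaw": 0.05,"translation": [0,0,0.02],"spin": 0}])

```text
time: 18.3
tool_pos: [568.3, -349.5, 63.3]
tcp_rot: [179.8, 0.2, 89.8]
ft_force: [-0.8, 0.9, -0.3]
finger_gap: 50.1
grip_force: 0.0
```

Request:
carry_out(commands=[{"jaw": 0.05,"translation": [0,0,0.01],"spin": 0},{"jaw": 0.05,"translation": [0,0,0],"spin": 0},{"jaw": 0.05,"translation": [0,0,0],"spin": 0},{"jaw": 0.05,"translation": [0,0,0],"spin": 0},{"jaw": 0.05,"translation": [0,0,0],"spin": 0},{"jaw": 0.05,"translation": [0,0,0],"spin": 0},{"jaw": 0.05,"translation": [0,0,0],"spin": 0},{"jaw": 0.05,"translation": [0,0,0],"spin": 0}])

```text
time: 18.97
tool_pos: [568.4, -346.0, 52.0]
tcp_rot: [180.0, 0.0, 90.0]
ft_force: [-0.3, -0.5, -0.7]
finger_gap: 50.0
grip_force: 0.0
```

```bash
python3 - <<'E'
from bench import r
import cv2
s=r.sense();print(s['tool_pos'],s['tcp_rot'])
S=r.snapshot('scene')['pixels'][140:270,90:240]
T=r.snapshot('top')['pixels'][100:230,280:430]
cv2.imwrite('pics/a7.png',cv2.resize(cv2.hconcat([S,T]),None,fx=2.6,fy=2.6,interpolation=3))
E
```

```text
[ 568.39850625 -345.96536765   52.04593744] [1.79950650e+02 3.77758086e-02 9.00173457e+01]
```

View pics/a7.png

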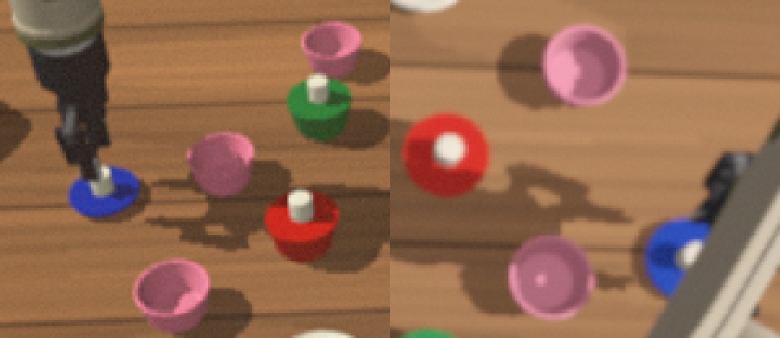

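The red lid is seated at about (302,220) in the scene crop, and the fingers straddle the blue knob at about (100,183). I'll grasp blue and carry it along x≈557 to stay clear of the red knob.

Request:
carry_out(commands=[{"jaw": 0.05,"translation": [-0.0006,-0.0012,0.01],"spin": 0},{"jaw": 0.05,"translation": [0,0,0.013],"spin": 0},{"jaw": 0.05,"translation": [0,0,0.01],"spin": 0},{"jaw": 0.05,"translation": [0,0,0],"spin": 0},{"jaw": 0.05,"translation": [0,0,0],"spin": 0},{"jaw": 0.015,"translation": [0,0,0],"spin": 0},{"jaw": 0.015,"translation": [0,0,0],"spin": 0},{"jaw": 0.015,"translation": [0,0,0],"spin": 0}])

```text
time: 19.73
tool_pos: [567.4, -346.9, 19.3]
tcp_rot: [179.9, 0.1, 90.0]
ft_force: [0.0, 1.4, -0.9]
finger_gap: 22.3
grip_force: 39.1
```

Request:
carry_out(commands=[{"jaw": 0.015,"translation": [0,0,-0.01],"spin": 0},{"jaw": 0.015,"translation": [0,0,-0.02],"spin": 0},{"jaw": 0.015,"translation": [0,0,-0.03],"spin": 0},{"jaw": 0.015,"translation": [0.025,-0.002,0],"spin": 0},{"jaw": 0.015,"translation": [0.04,-0.002,0],"spin": 0},{"jaw": 0.015,"translation": [0.04,-0.002,0],"spin": 0},{"jaw": 0.015,"translation": [0.04,-0.002,0],"spin": 0},{"jaw": 0.015,"translation": [0.04,-0.002,0],"spin": 0}])

```text
time: 20.4
tool_pos: [556.7, -160.1, 79.5]
tcp_rot: [179.9, 0.0, 90.0]
ft_force: [0.7, 0.8, -0.4]
finger_gap: 22.9
grip_force: 39.3
```

Request:
carry_out(commands=[{"jaw": 0.015,"translation": [0.04,0,0],"spin": 0},{"jaw": 0.015,"translation": [0.04,0,0],"spin": 0},{"jaw": 0.015,"translation": [0.04,0,0],"spin": 0},{"jaw": 0.015,"translation": [0.034,0.0165,0],"spin": 0},{"jaw": 0.015,"translation": [0.035,0.0165,0],"spin": 0},{"jaw": 0.015,"translation": [0.035,0.0165,0],"spin": 0},{"jaw": 0.015,"translation": [0.03,0.014,0],"spin": 0},{"jaw": 0.015,"translation": [0.0215,0.01,0],"spin": 0}])

```text
time: 21.07
tool_pos: [631.5, 117.3, 79.8]
tcp_rot: [179.9, -0.0, 90.1]
ft_force: [0.3, 0.1, 0.0]
finger_gap: 22.4
grip_force: 39.4
```

Request:
carry_out(commands=[{"jaw": 0.015,"translation": [0,0,0],"spin": 0},{"jaw": 0.015,"translation": [0,0,0],"spin": 0},{"jaw": 0.015,"translation": [0,0,0],"spin": 0},{"jaw": 0.015,"translation": [0,0,0],"spin": 0},{"jaw": 0.015,"translation": [0,0,0],"spin": 0},{"jaw": 0.015,"translation": [0,0,0],"spin": 0},{"jaw": 0.015,"translation": [0,0,0],"spin": 0},{"jaw": 0.015,"translation": [0,0,0],"spin": 0}])

```text
time: 21.73
tool_pos: [630.2, 113.5, 78.4]
tcp_rot: [180.0, 0.0, 90.0]
ft_force: [-0.6, -0.3, -1.4]
finger_gap: 22.7
grip_force: 39.5
```

```bash
python3 - <<'E'
from bench import r
import cv2
s=r.sense();print(s['tool_pos'],s['tcp_rot'])
S=r.snapshot('scene')['pixels'][140:270,220:370]
T=r.snapshot('top')['pixels'][100:230,140:290]
cv2.imwrite('pics/a8.png',cv2.resize(cv2.hconcat([S,T]),None,fx=2.6,fy=2.6,interpolation=3))
E
```

```text
[630.20866053 113.45894564  78.37495073] [1.79998684e+02 2.26336213e-03 8.99550330e+01]
```

View pics/a8.png

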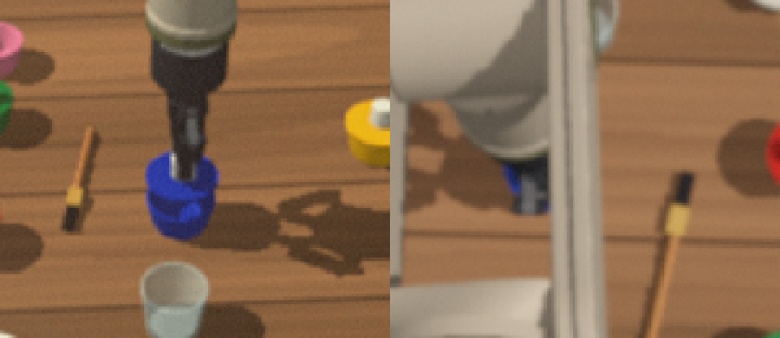

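The blue lid hangs centred over the blue dish at about (180,175) in the scene crop. Lowering 27 mm.

Request:
carry_out(commands=[{"jaw": 0.015,"translation": [0.0005,0.0003,0.008],"spin": 0},{"jaw": 0.015,"translation": [0,0,0.008],"spin": 0},{"jaw": 0.015,"translation": [0,0,0.005],"spin": 0},{"jaw": 0.015,"translation": [0,0,0.004],"spin": 0},{"jaw": 0.015,"translation": [0,0,0.0025],"spin": 0},{"jaw": 0.015,"translation": [0,0,0],"spin": 0},{"jaw": 0.015,"translation": [0,0,0],"spin": 0},{"jaw": 0.015,"translation": [0,0,0],"spin": 0}])

```text
time: 22.5
tool_pos: [630.2, 114.6, 51.1]
tcp_rot: [-180.0, 0.0, 90.0]
ft_force: [-4.1, -0.8, 6.0]
finger_gap: 22.4
grip_force: 40.0
```

Request:
carry_out(commands=[{"jaw": 0.05,"translation": [0,0,0],"spin": 0},{"jaw": 0.05,"translation": [0,0,0],"spin": 0},{"jaw": 0.05,"translation": [0,0,0],"spin": 0},{"jaw": 0.05,"translation": [0,0,-0.01],"spin": 0},{"jaw": 0.05,"translation": [0,0,-0.02],"spin": 0},{"jaw": 0.05,"translation": [0,0,-0.03],"spin": 0},{"jaw": 0.05,"translation": [0,0,-0.04],"spin": 0},{"jaw": 0.05,"translation": [0,0,-0.04],"spin": 0}])

```text
time: 23.17
tool_pos: [629.6, 114.4, 191.8]
tcp_rot: [-179.9, 0.0, 90.0]
ft_force: [1.1, -0.4, -0.2]
finger_gap: 50.1
grip_force: 0.0
```

Request:
carry_out(commands=[{"jaw": 0.05,"translation": [0.04,-0.02,0],"spin": 0},{"jaw": 0.05,"translation": [0.04,-0.02,0],"spin": 0},{"jaw": 0.05,"translation": [0.04,-0.02,0],"spin": 0},{"jaw": 0.05,"translation": [0.04,-0.02,0],"spin": 0},{"jaw": 0.05,"translation": [0.04,-0.02,0],"spin": 0},{"jaw": 0.05,"translation": [0.04,-0.02,0],"spin": 0},{"jaw": 0.05,"translation": [0.04,-0.02,0],"spin": 0},{"jaw": 0.05,"translation": [0.04,-0.02,0],"spin": 0}])

```text
time: 23.83
tool_pos: [480.4, 414.4, 191.8]
tcp_rot: [180.0, -0.0, 90.0]
ft_force: [0.4, 0.1, 0.5]
finger_gap: 50.2
grip_force: 0.0
```

```bash
python3 - <<'E'
from bench import r
from vis import *
HUE.update(blue=(105,135),green=(50,95))
np.set_printoptions(precision=1,suppress=True)
S=r.snapshot('scene');T=r.snapshot('top')
print(r.sense()['tool_pos'])
for c in HUE:
    for e,a in blobs(T['pixels'],c,110): print(c,np.array(e[0]),np.array(e[1]),a,at_z(T,e[0],43)[:2])
for t in('cup','brush'): print(t,[at_z(T,d['xy'],0)[:2] for d in r.landmark_of(T,t)[:1]])
cv2.imwrite('pics/a9.png',cv2.resize(cv2.vconcat([S['pixels'][135:275,110:400],T['pixels'][80:300,75:365]]),None,fx=1.6,fy=1.6,interpolation=3))
E
```

```text
[477.9 418.1 191.6]
blue [200.7 165.2] [31.5 32.6] 672 [630.2 114.5]
red [300.8 159.1] [32.2 33.6] 737 [ 651.3 -118.8]
yellow [ 97.2 207. ] [33.4 34.2] 773 [525.  351.3]
green [294.  243.1] [32.3 33.2] 702 [ 455.2 -105.9]
cup [array([770.8,  84.8])]
brush [array([559.9,  16.7])]
```

View pics/a9.png

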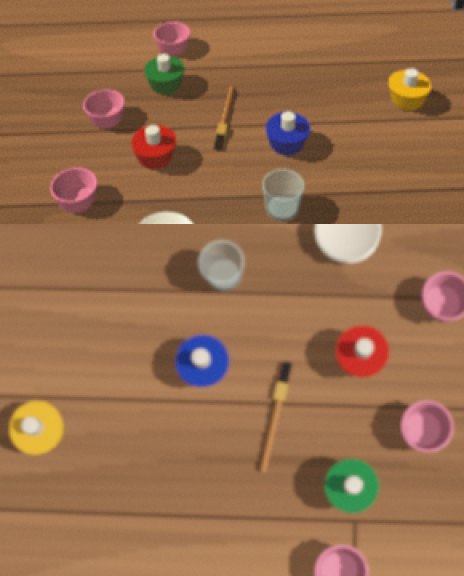

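All four lids sit level, within about 1 mm of the original dish centres. The cup at (214,105) and the brush have not moved in the picture. The gripper is clear, so I'm handing in.

```bash
python3 -c "
from bench import r
print(r.hand_in())"
```

```text
the job is handed in; nothing more can be done
None
```

All four lids are on the dishes of their own colours, level and about 1 mm from the measured dish centres in the last pictures; the job was handed in at about 24 s of arm time, with no verdict returned.

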